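Wind a worm-drive tilt stage on to its next division and lock it

TASK

The tilt stage that carries the specimen has been left a few degrees past one long mark of its drum, with the crank's spring pin out of its hole and riding on the index plate. Lift the pin clear by its knob, wind the crank clockwise (seen from above) between two and three turns until the stage comes to its next long mark, 15 degrees, then let the pin ride lightly on the plate and feel for the locking hole there until it drops fully home. Never force the pin against the plate or the side of its hole (25 N would score them), and leave the specimen in its cup and the things lying about where they are.

Things in the scene. Friction and masses are not known exactly. Their poses are not given: they have to be found in the camera images.
- tilt_stage: Fixed tilt stage: grey base plate 140 (x) x 214 (y) x 14 mm. Origin: centre of its underside; x to the back (away from the robot at yaw 0), y left, z up. Right half: open-fronted gear case (98 x 70 mm, 92 mm high) with a vertical worm, index plate and crank on top. Left half: aluminium table on a shaft along y, 52 mm above the desk, with a graduated drum at its left end.
- crank_centre (a point): Point on the crank's vertical axis, level with the top face of the index plate, a round steel disc 97 mm across and 6 mm thick; at (-17, -58, 98) mm in the stage's frame. The plate has one locking hole, brass-bushed, 8 mm across, 38 mm from this axis. The plate's setting, turned in its slots, is not reported.
- drum_pointer (a point): Tip of the small black pointer over the steel drum (44 mm across) at the left end of the table's shaft. The drum turns with the table; long marks every 15 degrees, short ones every 5.
- crank (a joint): Turn of the crank in rad, growing clockwise seen from above (many turns); starts at 0.7 to 5.5. At reading a the knob's axis stands, in the stage's axes from crank_centre, at x = -38 cos(a), y = +38 sin(a) mm. It takes 2 to 3 N at the knob, 1.5 N more while the pin rides, and stays where left. The locking hole is met at whole turns, give or take 20 degrees (0.35 rad): to be seen or felt for.
- tilt_table (a joint): Tilt of the table in rad, driven by the worm: crank / 72, so one turn of the crank is 5 degrees. 0 = level, at a long mark; it grows as the table's front edge dips. It starts between 0.5 and 4.4 degrees; the next long mark is 15 degrees (0.262), at a crank reading of about 6 pi.
- plunger (a joint): Lift of the spring pin (with its knob) in the crank's end, in m: 0 = fully home in the hole, 0.007 to 0.008 = pin tip riding on the plate's face, 0.014 = upper stop. The spring presses it down with about 3.5 N at 0, 5.5 N riding and 6.5 N lifted clear; it starts riding.
- knob: Black knurled cylinder, 20 mm across, 34 mm high, on top of the pin: the thing to hold. It revolves freely on the pin, so it is carried round without turning the hand. Origin: centre of its lower end, 26.5 mm above the plate's face when the pin is home, about 34 mm when it rides. Below it, on the crank arm, a steel boss 20 mm across, its top 23 mm above the plate's face.
- lock_pin: The spring pin, steel, 6 mm across with a round tip, below the knob on the same axis; it fits the 8 mm hole with 1 mm to spare all round. Origin on its axis, level with the plate's face when home (the tip 8 mm lower). Home in the right hole, it holds the table within 0.4 degrees of its mark.
- specimen: Round resin metallographic mount, 30 mm across, 16 mm high, standing loose in the cup on the table. Origin: centre of its underside.
- cup (a point): Centre of the floor of the steel cup on the tilting table (33 mm inside, rim 9 mm high).
- spare_mount: Bystander in front of the stage: another round resin mount, 30 mm across, 16 mm high. Origin: centre of its underside.
- hex_key: Bystander in front of the stage: small black hex key, 72 mm long, 5 mm high, lying flat. Origin: centre of its underside.
- screwdriver: Bystander to the right of the stage: screwdriver 130 mm long, 19 mm high, lying flat. Origin: centre of its underside.
Mind the look-alikes: they are no part of the job. What is shaped like the specimen but blue or purple is not meant.

How it is judged:
By the outcome, as a careful person would: the job done as asked, in the order asked, and still so for the second after the job is handed in, with the robot touching nothing.
It also fails if it takes over 69 s, if anything falls off the work surface, if the arm or the gripper's body presses on something with over 40 N, if the wrist force passes 120 N, or if a joint passes its speed limit or range.

ROBOT

A 6-joint arm with a two-finger parallel gripper is mounted at the origin on a cart in front of the work surface, level with it; the furniture and walls round the work are solid. World frame = base frame: x ahead of the robot, y to its left, z up, the work surface at z = 0. Lengths are in m, angles in rad, forces in N, time in s.
With the tool pointing down it reaches from about 0.225 to 0.875 m from the base axis. Payload 3.4 kg.
Tool frame: the origin (TCP) lies at the very end of the fingers, on their centre line; the grasp point (between the pads) lies 19 mm behind it; z points along the fingers, y is the line along which they close (so a half turn about z gives the same grasp; the last joint's range is limited). The gripper opens to 85 mm and grips with 20 to 120 N. Pads are 22 mm wide; open, the fingers measure 114 mm over their backs; the gripper's body (76 mm by 85 mm) begins 54 mm behind the grasp point. The pads swing forward as they close: fully open they stand 13 mm farther back than shut.
Start: joints at [1.166, 0.276, 1.505, -0, 1.361, -0.121], TCP at [0.161, 0.552, 0.231] pointing down, gripper open.
Joint ranges: [-2.89, 2.89], [-0.75, 2.08], [0.22, 2.7], [-1.18, 4.32], [0.11, 2.71], [-2.7, 2.7]. Speed limits (rad/s): [2.57, 2.57, 3.14, 3.14, 3.14, 3.14].

INTERFACE

Orientations are given as a unit quaternion [w, x, y, z].
In Python, from rig import readout, vision, manip gives the robot as it stands.
- The arm moves only by the shell command python3 -m handwheel 'ROWS' [FORCE]. ROWS is JSON, a list of rows, each a list of 3 entries, a list of its own where there are three numbers: the shift along the tool's x, y, z in mm, then the turn, a rotation vector about the tool's x, y, z in units of 6 degrees (1.0 is 6 degrees), then the closure, from -1 (fully open) to 1 (shut), so that 0 is half open. A call has 1 to 20 rows; each row shifts and turns the commanded pose from where the row before left it, along the tool's axes as they then stand; what a row does not reach is not made up. A row lasts 1/8 s, in which the tool goes at most 62.5 mm and 10.7 degrees, less where a joint would pass 70% of its speed; a pose out of reach is approached as far as the arm can. A call is refused whole if a number of a shift passes 62.5 or a number of a turn 1, either way. A call with a gripper value outside its range is refused whole. The fingers move at their own pace and stop on an object; FORCE is the grip in N (left out, the last holds). Time passes only in rows, so rows that do not move let the fingers close. It gives the time, the measured TCP pose, the force, the opening and the grip force at its end, in the units of the state.
- readout.get_state(): the state, without advancing time (a new reading comes with each control period).
- vision.get_image(name): name is "scene" or "side" or "wrist"; returns the picture (400x640x3 uint8, blue, green, red); there is no depth.
- vision.camera_params(name): a dict with "intrinsics" (3x3 intrinsics, pixels), "dist" ([k1, k2, p1, p2, k3] as OpenCV has them; the pictures are not rectified), "rvec" (rotation vector, rad) and "tvec" (3), from world to camera coordinates, as OpenCV has them; the wrist camera has in their place "hand_eye" (4x4, takes a point from camera to tool coordinates, whose origin is the TCP and whose axes are the flange's). Camera axes: x right, y down, z forward; pixel columns grow to the right and rows downward; lengths in m; the calibration is good to about 2 mm. A picture is of the moment at which its call begins: read the wrist's pose just before it. camera_params takes no time and is no camera call.
- manip.sign_off(): hands the job in; it is judged then, once.
The state is a dict: "clock": time; "qpos": joint angles; "qd": joint speeds; "effort": joint torques, N m; "position": TCP position; "ee_rot": TCP orientation; "contact_force": force on the tool from outside, world axes, zero at the start; "moment": the same for the moment, N m; "width": finger opening in m; "gripper_force": force on a finger pad.
Only numpy, scipy, OpenCV 4.12 (cv2) and the standard library are available. Lean on these libraries where they do the work, as an engineer would, in place of code of your own. Each camera call takes 0.05 s, during which the arm holds its last target. There are 200 camera calls.

## Working session

There is one attempt and no reset: what is moved stays moved. The work goes in short steps, Python scripts to look and compute and a shell command to move; the robot and the scene stay as the last step left them, time stands still between calls to the robot, and variables do not carry over. Pictures are saved under pics/ and viewed, at most 10 in all, crops included, and the job is handed in when it is done.

```bash
ls; mkdir -p pics
python3 - <<'E'
from rig import readout, vision
import cv2,numpy as np
print(readout.get_state())
a=vision.get_image("scene");b=vision.get_image("side")
cv2.imwrite("pics/scene.png",a);cv2.imwrite("pics/side.png",b)
for n in("scene","side","wrist"):print(n,vision.camera_params(n))
E
```

```text
pics
{'clock': 0.0, 'qpos': array([ 1.16603329e+00,  2.76606561e-01,  1.50611881e+00, -2.39050678e-05,
        1.36068513e+00, -1.21025872e-01]), 'qd': array([ 0.00017699, -0.0007802 ,  0.00142054, -0.00106215, -0.00021899,
        0.00072107]), 'effort': array([ 1.16519139e-03, -4.16781700e+01, -2.45810920e+01,  5.47604645e-05,
        1.11628955e-02, -3.46138563e-06]), 'position': array([0.16079156, 0.55152328, 0.23043881]), 'ee_rot': array([-2.24922377e-04,  1.41390635e-01,  9.89953465e-01, -8.80732684e-04]), 'contact_force': array([0.42929268, 0.39468268, 0.39328913]), 'moment': array([-0.0192726 ,  0.00953268, -0.00676215]), 'gripper_force': 0.0, 'width': 0.08547852142203126}
scene {'intrinsics': array([[452.36487077,   0.        , 319.58283323],
       [  0.        , 452.36487077, 197.3171309 ],
       [  0.        ,   0.        ,   1.        ]]), 'dist': array([-0.02125954,  0.        ,  0.        ,  0.        ,  0.        ]), 'rvec': array([ 0.69365909, -2.63026762,  1.12098386]), 'tvec': array([0.47412036, 0.23224564, 0.78743646])}
side {'intrinsics': array([[493.87486231,  
[... 237 characters left out ...]
85 , -0.27644177,  0.1226771 ]), 'tvec': array([-0.49154263,  0.21075286,  0.96027407])}
wrist {'intrinsics': array([[344.33414552,   0.        , 326.51530172],
       [  0.        , 344.33414552, 201.27835998],
       [  0.        ,   0.        ,   1.        ]]), 'dist': array([-0.04908506,  0.        ,  0.        ,  0.        ,  0.        ]), 'hand_eye': array([[-4.20062308e-04, -9.55477370e-01, -2.95064093e-01,
         7.60428556e-02],
       [ 9.99999060e-01, -7.86540428e-04,  1.12334803e-03,
         4.24577782e-04],
       [-1.30541346e-03, -2.95063343e-01,  9.55476802e-01,
        -1.40919153e-01],
       [ 0.00000000e+00,  0.00000000e+00,  0.00000000e+00,
         1.00000000e+00]])}
```

View pics/scene.png

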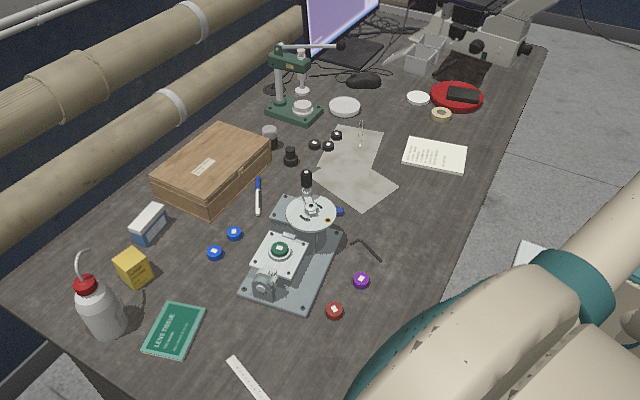

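View pics/side.png

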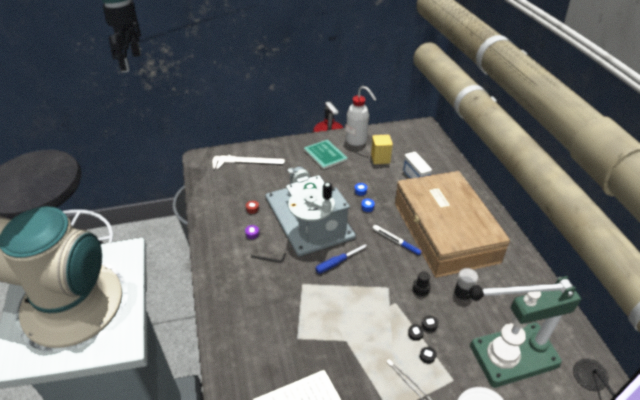

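The stage shows in both pictures: scene disc (311,212), knob (307,178), green specimen in its cup (280,250); side disc (318,205), knob (326,190). I'll enlarge both in one composite.

Run:
```python
import cv2,numpy as np
a=cv2.imread("pics/scene.png")[160:320,235:375];b=cv2.imread("pics/side.png")[155:260,255:365]
f=lambda i,s:cv2.resize(i,None,fx=s,fy=s,interpolation=cv2.INTER_CUBIC)
A=f(a,3.5);B=f(b,2.8)
A=f(a,3.4);B=f(b,2.9)
c=np.zeros((560,800,3),np.uint8);c[:A.shape[0],:A.shape[1]]=A;c[:B.shape[0],480:480+B.shape[1]]=B
cv2.imwrite("pics/c1.png",c)
```

```text
(no output)
```

View pics/c1.png

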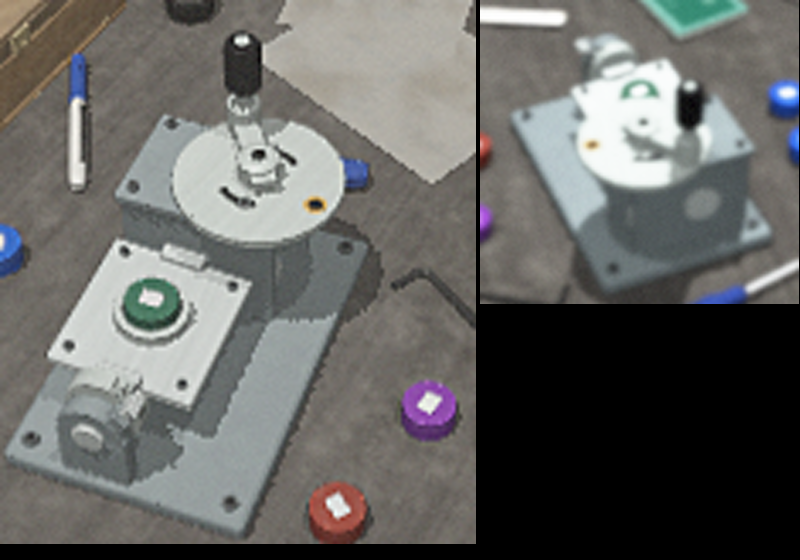

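Only this stage carries the disc and knob. Composite: disc centre ~(259,178), brass hole (315,204), knob top (241,40). In the side crop, hole (592,145) and knob top (690,88). The green mount in the cup is the specimen. Red, purple and blue ones are look-alikes or bystanders. Next I fit the stage pose.

```bash
cat > h.py <<'E'
import numpy as np,cv2
from scipy.optimize import least_squares
from rig import vision
def proj(n,P):
    c=vision.camera_params(n);return cv2.projectPoints(np.array(P,float).reshape(-1,1,3),c["rvec"],c["tvec"],c["intrinsics"],c["dist"])[0][:,0]
def w(p,P):
    c,s=np.cos(p[2]),np.sin(p[2]);P=np.array(P,float)/1000
    return np.c_[p[0]+c*P[:,0]-s*P[:,1],p[1]+s*P[:,0]+c*P[:,1],P[:,2]]
def rim(a,z,r=38):return[-17-r*np.cos(a),-58+r*np.sin(a),z]
E
python3 - <<'E'
from h import *
S=lambda u,v:(235+u/3.4,160+v/3.4)
D=lambda u,v:(255+(u-480)/2.9,155+v/2.9)
sc=[S(240,526),S(8,448),S(368,240),S(259,178),S(315,204),S(241,40)]
sd=[D(513,113),D(607,284),D(770,234),D(643,142),D(592,145),D(690,87)]
def pr(p):
    k=rim(p[3],166);h=rim(p[4],98)
    A=proj("scene",w(p,[(-70,107,14),(70,107,14),(-70,-107,14),(-17,-58,98),h,k]))
    B=proj("side",w(p,[(-70,107,14),(-70,-107,14),(70,-107,14),(-17,-58,98),h,k]))
    return A,B
def f(p):
    A,B=pr(p);return np.r_[(A-sc).ravel(),(B-sd).ravel()]
best=min((least_squares(f,[.5,.1,y,a,h],loss="soft_l1") for y in(-.4,.4) for a in(1,3,5) for h in(0,-.3,.3)),key=lambda r:r.cost)
p=best.x;print(p,best.cost);print(f(p).reshape(-1,2).round(1))
print("crank",w(p,[(-17,-58,98),rim(p[3],98),rim(p[4],98)]))
np.save("p.npy",p)
E
```

```text
Traceback (most recent call last):
  File "h.py", line 5, in proj
    c=vision.camera_params(n);return cv2.projectPoints(np.array(P,float).reshape(-1,1,3),c["rvec"],c["tvec"],c["intrinsics"],c["dist"])[0][:,0]
ValueError: time passes only in moves, steps and waits
```

```bash
sed -i 's/^def proj/CP={n:vision.camera_params(n) for n in("scene","side","wrist")}\ndef proj/; s/c=vision.camera_params(n)/c=CP[n]/' h.py
cat > fit.py <<'E'
from h import *
S=lambda u,v:(235+u/3.4,160+v/3.4)
D=lambda u,v:(255+(u-480)/2.9,155+v/2.9)
sc=[S(240,526),S(8,448),S(368,240),S(259,178),S(315,204),S(241,40)]
sd=[D(513,113),D(607,284),D(770,234),D(643,142),D(592,145),D(690,87)]
def pr(p):
    k=rim(p[3],166);h=rim(p[4],98)
    A=proj("scene",w(p,[(-70,107,14),(70,107,14),(-70,-107,14),(-17,-58,98),h,k]))
    B=proj("side",w(p,[(-70,107,14),(-70,-107,14),(70,-107,14),(-17,-58,98),h,k]))
    return A,B
def f(p):
    A,B=pr(p);return np.r_[(A-sc).ravel(),(B-sd).ravel()]
best=min((least_squares(f,[.5,.1,y,a,h],loss="soft_l1") for y in(-.4,.4) for a in(1,3,5) for h in(0,-.3,.3)),key=lambda r:r.cost)
p=best.x;print(p,best.cost);print(f(p).reshape(-1,2).round(1))
print("crank",w(p,[(-17,-58,98),rim(p[3],98),rim(p[4],98)]))
np.save("p.npy",p)
E
python3 fit.py
```

```text
[0.53029706 0.13095461 0.15974564 4.10730139 0.26801341] 9.129878079604214
[[ 0.6 -0.1]
 [-2.  -0.6]
 [ 0.9 -0.9]
 [ 0.2 -1.6]
 [ 0.1 -0.7]
 [ 0.3 -0.8]
 [-1.7 -1.4]
 [-1.4 -0.2]
 [ 1.3 -1.4]
 [ 0.1 -1.4]
 [-0.3 -0.8]
 [-0.1 -1.2]]
crank [[0.5227394  0.07098894 0.098     ]
 [0.54905123 0.04357202 0.098     ]
 [0.4849619  0.07509508 0.098     ]]
```

```bash
cat >> h.py <<'E'
from scipy.spatial.transform import Rotation as Ro
from rig import readout
def st():
    s=readout.get_state();q=s["ee_rot"];return s,Ro.from_quat([q[1],q[2],q[3],q[0]]).as_matrix()
def to(t):
    s,R=st();print("shift mm",(R.T@(np.array(t)-s["position"])*1000).round(1),"pos",s["position"].round(4),"F",s["contact_force"].round(1),"w",round(s["width"],4),"t",s["clock"])
    d=R@np.diag([1,1,1]);print("R",R.round(3).tolist())
E
python3 - <<'E'
from h import *
to([.549,.0436,.20])
E
```

```text
shift mm [-514.9 -378.9   31. ] pos [0.1608 0.5516 0.2305] F [ 0.5 -0.5  0.3] w 0.0855 t 0.1
R [[-0.96, 0.28, -0.001], [0.28, 0.96, -0.002], [0.0, -0.002, -1.0]]
```

```bash
python3 -m handwheel '[[[-32.2,-23.7,0],[0,0,0],-1],[[-32.2,-23.7,0],[0,0,0],-1],[[-32.2,-23.7,0],[0,0,0],-1],[[-32.2,-23.7,0],[0,0,0],-1],[[-32.2,-23.7,0],[0,0,0],-1],[[-32.2,-23.7,0],[0,0,0],-1],[[-32.2,-23.7,0],[0,0,0],-1],[[-32.2,-23.7,0],[0,0,0],-1],[[-32.2,-23.7,2],[0,0,0],-1],[[-32.2,-23.7,4],[0,0,0],-1],[[-32.2,-23.7,4],[0,0,0],-1],[[-32.2,-23.7,4],[0,0,0],-1],[[-32.2,-23.7,4],[0,0,0],-1],[[-32.2,-23.7,4],[0,0,0],-1],[[-32.2,-23.7,4],[0,0,0],-1],[[-32.2,-23.7,5],[0,0,0],-1],[[0,0,0],[0,0,0],-1],[[0,0,0],[0,0,0],-1]]'
python3 - <<'E'
from h import *
p=np.load("p.npy")
s,R=st();im=vision.get_image("wrist");to([.549,.0436,.20])
H=CP["wrist"]["hand_eye"];T=np.eye(4);T[:3,:3]=R;T[:3,3]=s["position"];M=np.linalg.inv(T@H)
P=w(p,[(-17,-58,98),rim(p[4],98),rim(p[3],166)])
c=CP["wrist"];print(cv2.projectPoints(P,cv2.Rodrigues(M[:3,:3])[0],M[:3,3],c["intrinsics"],c["dist"])[0][:,0])
np.savez("w1.npz",M=M);cv2.imwrite("pics/w1.png",im)
E
```

```text
clock: 2.35
position: [0.5487, 0.044, 0.1998]
ee_rot: [-0.001, 0.142, 0.99, 0.0]
contact_force: [0.1, -0.1, 0.4]
width: 0.0854
gripper_force: 0.0
shift mm [-0.6 -0.6  0.1] pos [0.5486 0.0444 0.2001] F [-0.5  0.8  0.2] w 0.0858 t 2.4
R [[-0.96, 0.28, -0.001], [0.28, 0.96, 0.001], [0.001, 0.0, -1.0]]
[[351.59092361 159.326894  ]
 [342.90808601 105.05258395]
 [324.76500226 240.47847917]]
```

View pics/w1.png

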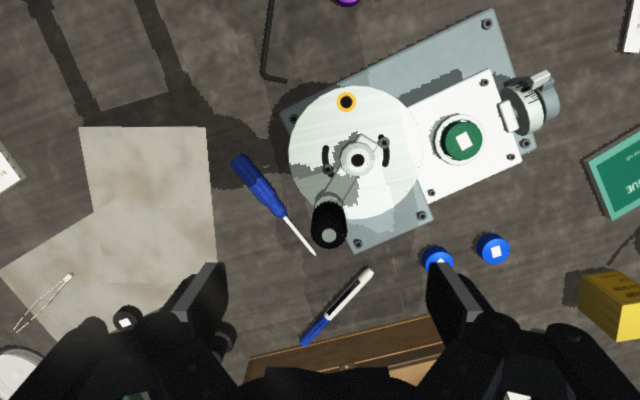

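Picture: disc centre ≈(353,155), brass hole (346,102), knob top (328,236), all within about 4 px (1.5–2 mm) of prediction. I average the two estimates, which leaves the knob ≈(0.5484,0.0446), right under the TCP. Next: descend and grip.

```bash
python3 -m handwheel '[[[0,0,15],[0,0,0],-1],[[0,0,15],[0,0,0],-1],[[0,0,15],[0,0,0],-1],[[0,0,10],[0,0,0],-1],[[0,0,10],[0,0,0],-1],[[0,0,0],[0,0,0],0],[[0,0,0],[0,0,0],0.2],[[0,0,0],[0,0,0],0.4],[[0,0,0],[0,0,0],0.6],[[0,0,0],[0,0,0],1],[[0,0,0],[0,0,0],1],[[0,0,0],[0,0,0],1],[[0,0,0],[0,0,0],1],[[0,0,0],[0,0,0],1]]' 30
python3 - <<'E'
from h import *
to([.5484,.0446,.135])
E
```

```text
clock: 4.15
position: [0.5498, 0.0442, 0.1357]
ee_rot: [0.0, 0.141, 0.99, 0.001]
contact_force: [0.4, 5.4, 6.3]
width: 0.0189
gripper_force: 30.1
shift mm [ 1.5 -0.   0.7] pos [0.5498 0.0442 0.1357] F [0.4 5.4 6.3] w 0.0189 t 4.15
R [[-0.96, 0.28, 0.001], [0.28, 0.96, 0.001], [-0.001, 0.001, -1.0]]
```

```bash
python3 -m handwheel '[[[0,0,-1.5],[0,0,0],1],[[0,0,-1.5],[0,0,0],1],[[0,0,-1.5],[0,0,0],1],[[0,0,0],[0,0,0],1],[[0,0,0],[0,0,0],1]]' 30
python3 - <<'E'
from h import *
to([.5484,.0446,.1395])
E
```

```text
clock: 4.78
position: [0.5485, 0.0432, 0.1391]
ee_rot: [-0.001, 0.141, 0.99, -0.001]
contact_force: [-0.6, 0.7, -6.0]
width: 0.0188
gripper_force: 29.5
shift mm [ 0.5  1.3 -0.4] pos [0.5485 0.0432 0.1391] F [-0.6  0.7 -6. ] w 0.0188 t 4.775
R [[-0.96, 0.28, -0.002], [0.28, 0.96, -0.001], [0.002, -0.001, -1.0]]
```

Run:
```python
from h import *
yaw=.1597;tx=np.array([-.96,.28]);ty=np.array([.28,.96])
def pos(a):
    a=np.radians(a);x,y=-38*np.cos(a),38*np.sin(a);return np.array([np.cos(yaw)*x-np.sin(yaw)*y,np.sin(yaw)*x+np.cos(yaw)*y])
for i in range(36):
    d=pos(236.4+10*(i+1))-pos(236.4+10*i);print(i,"[%.1f,%.1f,0]"%(d@tx,d@ty),end=" ")
```

```text
0 [3.9,-5.4,0] 1 [4.8,-4.6,0] 2 [5.5,-3.7,0] 3 [6.1,-2.7,0] 4 [6.4,-1.6,0] 5 [6.6,-0.5,0] 6 [6.6,0.7,0] 7 [6.4,1.8,0] 8 [6.0,2.9,0] 9 [5.4,3.9,0] 10 [4.6,4.8,0] 11 [3.7,5.5,0] 12 [2.7,6.1,0] 13 [1.6,6.4,0] 14 [0.5,6.6,0] 15 [-0.7,6.6,0] 16 [-1.8,6.4,0] 17 [-2.9,6.0,0] 18 [-3.9,5.4,0] 19 [-4.8,4.6,0] 20 [-5.5,3.7,0] 21 [-6.1,2.7,0] 22 [-6.4,1.6,0] 23 [-6.6,0.5,0] 24 [-6.6,-0.7,0] 25 [-6.4,-1.8,0] 26 [-6.0,-2.9,0] 27 [-5.4,-3.9,0] 28 [-4.6,-4.8,0] 29 [-3.7,-5.5,0] 30 [-2.7,-6.1,0] 31 [-1.6,-6.4,0] 32 [-0.5,-6.6,0] 33 [0.7,-6.6,0] 34 [1.8,-6.4,0] 35 [2.9,-6.0,0]
```

```bash
cat > chk.py <<'E'
import sys
from h import *
yaw=.1597;C=np.array([.5221,.0720])
s,R=st();d=s["position"][:2]-C;F=s["contact_force"];r=np.linalg.norm(d);u=d/r;t=np.array([u[1],-u[0]])
print("t",round(s["clock"],2),"r",round(r*1000,1),"a",round((180-np.degrees(np.arctan2(d[1],d[0])-yaw))%360,1),"z",s["position"][2].round(4),"F",F.round(1),"Frad",round(F[:2]@u,1),"Ftan",round(F[:2]@t,1),"w",s["width"].round(4))
E
python3 -m handwheel '[[[3.9,-5.4,0],[0,0,0],1],[[4.8,-4.6,0],[0,0,0],1],[[5.5,-3.7,0],[0,0,0],1],[[6.1,-2.7,0],[0,0,0],1],[[6.4,-1.6,0],[0,0,0],1]]' 30; python3 chk.py
python3 -m handwheel '[[[6.6,-0.5,0],[0,0,0],1],[[6.6,0.7,0],[0,0,0],1],[[6.4,1.8,0],[0,0,0],1],[[6.0,2.9,0],[0,0,0],1]]' >/dev/null; python3 chk.py
```

```text
clock: 5.4
position: [0.5192, 0.0345, 0.1402]
ee_rot: [0.001, 0.142, 0.99, 0.001]
contact_force: [3.6, 5.2, -7.2]
width: 0.0195
gripper_force: 29.6Traceback (most recent call last):
  File "chk.py", line 5, in <module>
    print("t",round(s["clock"],2),"r",round(r*1000,1),"a",round((180-np.degrees(np.arctan2(d[1],d[0])-yaw))%360,1),"z",s["position"][2].round(4),"F",F.round(1),"Frad",round(F[:2]@u,1),"Ftan",round(F[:2]@t,1),"w",s["width"].round(4))
                                                                                                                                                                                                                    ^^^^^^^^^^^^^^^^
AttributeError: 'float' object has no attribute 'round'
Traceback (most recent call last):
  File "chk.py", line 5, in <module>
    print("t",round(s["clock"],2),"r",round(r*1000,1),"a",round((180-np.degrees(np.arctan2(d[1],d[0])-yaw))%360,1),"z",s["position"][2].round(4),"F",F.round(1),"Frad",round(F[:2]@u,1),"Ftan",round(F[:2]@t,1),"w",s["width"].round(4))
                                                                                                                                                                                                                    ^^^^^^^^^^^^^^^^
AttributeError: 'float' object has no attribute 'round'
```

```bash
sed -i 's/s\["width"\].round(4)/round(s["width"],4)/' chk.py; python3 chk.py
python3 -m handwheel '[[[5.4,3.9,0],[0,0,0],1],[[4.6,4.8,0],[0,0,0],1],[[3.7,5.5,0],[0,0,0],1],[[2.7,6.1,0],[0,0,0],1],[[1.6,6.4,0],[0,0,0],1],[[0.5,6.6,0],[0,0,0],1],[[-0.7,6.6,0],[0,0,0],1],[[-1.8,6.4,0],[0,0,0],1],[[-2.9,6.0,0],[0,0,0],1]]' >/dev/null; python3 chk.py
```

```text
t 5.9 r 36.4 a 321.9 z 0.1407 F [ 4.3  2.1 -8. ] Frad -4.5 Ftan -1.8 w 0.0189
t 7.03 r 37.1 a 55.5 z 0.1394 F [ 0.6 -3.6 -7.4] Frad -3.0 Ftan -2.1 w 0.0192
```

```bash
python3 -m handwheel '[[[-3.9,5.4,0],[0,0,0],1],[[-4.8,4.6,0],[0,0,0],1],[[-5.5,3.7,0],[0,0,0],1],[[-6.1,2.7,0],[0,0,0],1],[[-6.4,1.6,0],[0,0,0],1],[[-6.6,0.5,0],[0,0,0],1],[[-6.6,-0.7,0],[0,0,0],1],[[-6.4,-1.8,0],[0,0,0],1],[[-6.0,-2.9,0],[0,0,0],1],[[-5.4,-3.9,0],[0,0,0],1],[[-4.6,-4.8,0],[0,0,0],1],[[-3.7,-5.5,0],[0,0,0],1],[[-2.7,-6.1,0],[0,0,0],1],[[-1.6,-6.4,0],[0,0,0],1],[[-0.5,-6.6,0],[0,0,0],1],[[0.7,-6.6,0],[0,0,0],1],[[1.8,-6.4,0],[0,0,0],1],[[2.9,-6.0,0],[0,0,0],1]]' >/dev/null; python3 chk.py
python3 -m handwheel '[[[3.9,-5.4,0],[0,0,0],1],[[4.8,-4.6,0],[0,0,0],1],[[5.5,-3.7,0],[0,0,0],1],[[6.1,-2.7,0],[0,0,0],1],[[6.4,-1.6,0],[0,0,0],1],[[6.6,-0.5,0],[0,0,0],1],[[6.6,0.7,0],[0,0,0],1],[[6.4,1.8,0],[0,0,0],1],[[6.0,2.9,0],[0,0,0],1],[[5.4,3.9,0],[0,0,0],1],[[4.6,4.8,0],[0,0,0],1],[[3.7,5.5,0],[0,0,0],1],[[2.7,6.1,0],[0,0,0],1],[[1.6,6.4,0],[0,0,0],1],[[0.5,6.6,0],[0,0,0],1],[[-0.7,6.6,0],[0,0,0],1],[[-1.8,6.4,0],[0,0,0],1],[[-2.9,6.0,0],[0,0,0],1]]' >/dev/null; python3 chk.py
```

```text
t 9.28 r 39.2 a 235.8 z 0.1398 F [ 0.1  3.4 -7.9] Frad -2.4 Ftan -2.4 w 0.0191
t 11.53 r 37.1 a 55.5 z 0.1394 F [ 2.  -5.6 -6.5] Frad -5.5 Ftan -2.4 w 0.0189
```

```bash
python3 -m handwheel '[[[-3.9,5.4,0],[0,0,0],1],[[-4.8,4.6,0],[0,0,0],1],[[-5.5,3.7,0],[0,0,0],1],[[-6.1,2.7,0],[0,0,0],1],[[-6.4,1.6,0],[0,0,0],1],[[-6.6,0.5,0],[0,0,0],1],[[-6.6,-0.7,0],[0,0,0],1],[[-6.4,-1.8,0],[0,0,0],1],[[-6.0,-2.9,0],[0,0,0],1],[[-5.4,-3.9,0],[0,0,0],1],[[-4.6,-4.8,0],[0,0,0],1],[[-3.7,-5.5,0],[0,0,0],1],[[-2.7,-6.1,0],[0,0,0],1],[[-1.6,-6.4,0],[0,0,0],1],[[-0.5,-6.6,0],[0,0,0],1],[[0.7,-6.6,0],[0,0,0],1],[[1.8,-6.4,0],[0,0,0],1],[[2.9,-6.0,0],[0,0,0],1]]' >/dev/null; python3 chk.py
python3 -m handwheel '[[[3.9,-5.4,0],[0,0,0],1],[[4.8,-4.6,0],[0,0,0],1],[[5.5,-3.7,0],[0,0,0],1],[[6.1,-2.7,0],[0,0,0],1],[[6.4,-1.6,0],[0,0,0],1],[[6.6,-0.5,0],[0,0,0],1],[[6.6,0.7,0],[0,0,0],1],[[6.4,1.8,0],[0,0,0],1],[[6.0,2.9,0],[0,0,0],1],[[5.4,3.9,0],[0,0,0],1],[[4.6,4.8,0],[0,0,0],1],[[3.7,5.5,0],[0,0,0],1],[[0,0,0],[0,0,0],1],[[0,0,0],[0,0,0],1]]' >/dev/null; python3 chk.py
python3 - <<'E'
from h import *
s,R=st();im=vision.get_image("wrist");cv2.imwrite("pics/w2.png",im)
H=CP["wrist"]["hand_eye"];T=np.eye(4);T[:3,:3]=R;T[:3,3]=s["position"];M=np.linalg.inv(T@H)
P=np.array([[.5221,.0720,.098]]+[list(np.r_[w([.5297,.132,.1597],[rim(a,98)])[0]]) for a in(0,.13,.268,.4)])
c=CP["wrist"];print(cv2.projectPoints(P,cv2.Rodrigues(M[:3,:3])[0],M[:3,3],c["intrinsics"],c["dist"])[0][:,0].round(0))
E
```

```text
t 13.78 r 39.1 a 235.8 z 0.1398 F [ 1.1  3.  -7.2] Frad -1.4 Ftan -2.8 w 0.0192
t 15.53 r 36.1 a 355.4 z 0.14 F [ 4.8  1.8 -7.1] Frad -5.0 Ftan 0.6 w 0.0191
[[355. 282.]
 [328. 229.]
 [337. 226.]
 [346. 224.]
 [354. 223.]]
```

View pics/w2.png

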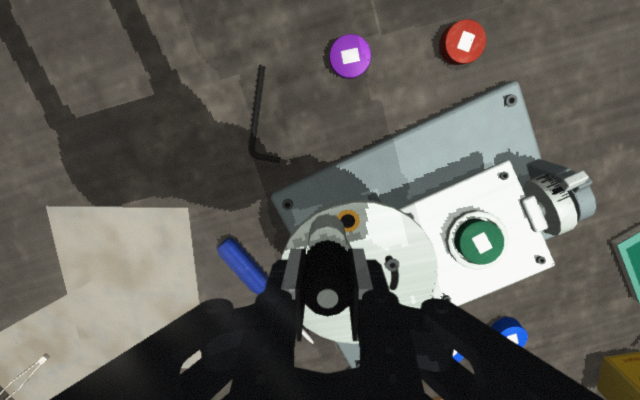

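Picture: hole at (347,220), clear ahead of the boss at (328,230), so about 17–19° remain. Specimen in place at (480,240). I advance 10° and lower the pin to ride.

```bash
python3 -m handwheel '[[[1.3,3.0,0],[0,0,0],1],[[1.0,3.2,0],[0,0,0],1],[[0,0,0],[0,0,0],1]]' >/dev/null; python3 chk.py
python3 -m handwheel '[[[0,0,1],[0,0,0],1],[[0,0,1],[0,0,0],1],[[0,0,1],[0,0,0],1],[[0,0,0],[0,0,0],1]]' >/dev/null; python3 chk.py
python3 -m handwheel '[[[0,0,0.8],[0,0,0],1],[[0,0,0],[0,0,0],1]]' >/dev/null; python3 chk.py
```

```text
t 15.95 r 36.1 a 5.5 z 0.1399 F [ 4.6 -0.7 -6.8] Frad -4.6 Ftan -1.0 w 0.0191
t 16.45 r 36.1 a 5.5 z 0.1368 F [ 4.5 -1.8 -7.1] Frad -4.4 Ftan -2.1 w 0.0189
t 16.7 r 36.0 a 5.5 z 0.1364 F [ 4.6 -2.4 -2.9] Frad -4.5 Ftan -2.7 w 0.019
```

```bash
python3 -m handwheel '[[[0,0,0],[0,0,0],0.46],[[0,0,0],[0,0,0],0.46],[[0,0,0],[0,0,0],0.46]]' >/dev/null; python3 chk.py
python3 -m handwheel '[[[0.4,1.5,0],[0,0,0],0.46],[[0.2,0.7,0],[0,0,0],0.46],[[0,0,0],[0,0,0],0.46]]' >/dev/null; python3 chk.py
python3 -m handwheel '[[[0.2,0.7,0],[0,0,0],0.46],[[0.2,0.7,0],[0,0,0],0.46]]' >/dev/null; python3 chk.py
python3 -m handwheel '[[[0.2,0.7,0],[0,0,0],0.46],[[0.2,0.7,0],[0,0,0],0.46]]' >/dev/null; python3 chk.py
```

```text
t 17.07 r 37.0 a 6.3 z 0.136 F [ 0.4 -0.6 -0.1] Frad -0.4 Ftan -0.7 w 0.0231
t 17.45 r 36.4 a 8.8 z 0.136 F [-1.4 -2.   1. ] Frad 1.5 Ftan -2.0 w 0.0231
t 17.7 r 36.5 a 9.8 z 0.136 F [-0.9 -6.2  1.4] Frad 0.8 Ftan -6.2 w 0.0231
t 17.95 r 36.8 a 11.5 z 0.1359 F [-1.8 -8.2  1.6] Frad 1.5 Ftan -8.2 w 0.0227
```

```bash
python3 -m handwheel '[[[0,0,0],[0,0,0],0.46],[[0,0,0],[0,0,0],0.46]]' >/dev/null; python3 chk.py
python3 - <<'E'
from h import *
a=vision.get_image("wrist");b=vision.get_image("side");c=vision.get_image("scene")
f=lambda i,s:cv2.resize(i,None,fx=s,fy=s,interpolation=cv2.INTER_CUBIC)
C=np.zeros((600,800,3),np.uint8)
A=f(a[180:340,250:420],2.8);B=f(b[150:250,260:360],3);D=f(c[160:280,270:370],2.5)
for I,x,y in((A,0,0),(B,490,0),(D,490,300)):C[y:y+I.shape[0],x:x+I.shape[1]]=I
cv2.imwrite("pics/c2.png",C)
E
```

```text
t 18.2 r 36.1 a 15.1 z 0.136 F [-0.1  0.8  0.4] Frad 0.2 Ftan 0.8 w 0.0228
```

View pics/c2.png

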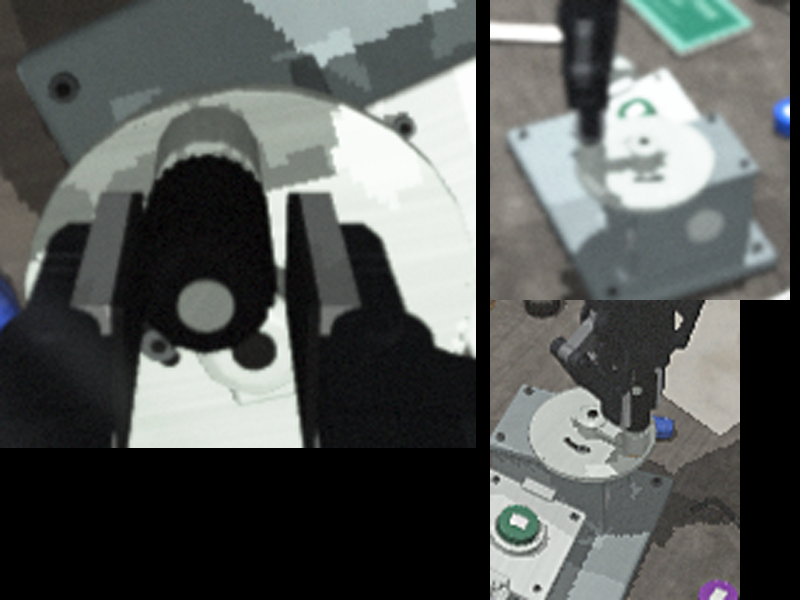

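Run:
```python
from h import *
M=np.linalg.inv(CP["wrist"]["hand_eye"]);c=CP["wrist"]
P=np.array([[x,y,-z] for x in(0,.0015) for y in (0,-.0015) for z in(.030,.0225)])
for q,u in zip(P,cv2.projectPoints(P,cv2.Rodrigues(M[:3,:3])[0],M[:3,3],c["intrinsics"],c["dist"])[0][:,0]):print(q,u.round(1))
```

```text
[ 0.    0.   -0.03] [325.1 307.8]
[ 0.      0.     -0.0225] [325.1 296.7]
[ 0.     -0.0015 -0.03  ] [321.1 307.8]
[ 0.     -0.0015 -0.0225] [321.3 296.7]
[ 0.0015  0.     -0.03  ] [325.1 304.4]
[ 0.0015  0.     -0.0225] [325.1 293.4]
[ 0.0015 -0.0015 -0.03  ] [321.1 304.4]
[ 0.0015 -0.0015 -0.0225] [321.3 293.4]
```

Knob pushed by the left finger, force released, and knob top at (323,289), about 10 px higher than when riding, which fits a 7.5 mm drop. I back off and confirm from above.

```bash
python3 -m handwheel '[[[0,-1.5,0],[0,0,0],0.46],[[0,0,0],[0,0,0],0.2],[[0,0,0],[0,0,0],-1],[[0,0,0],[0,0,0],-1],[[0,0,0],[0,0,0],-1],[[0,0,-15],[0,0,0],-1],[[0,0,-20],[0,0,0],-1],[[0,0,-30],[0,0,0],-1],[[0,0,0],[0,0,0],-1],[[0,0,0],[0,0,0],-1]]'
python3 - <<'E'
from h import *
s,R=st();im=vision.get_image("wrist");c=vision.get_image("scene");sd=vision.get_image("side")
H=CP["wrist"]["hand_eye"];T=np.eye(4);T[:3,:3]=R;T[:3,3]=s["position"];M=np.linalg.inv(T@H)
f=lambda i,s:cv2.resize(i,None,fx=s,fy=s,interpolation=cv2.INTER_CUBIC)
C=np.zeros((600,800,3),np.uint8)
A=f(im[130:330,250:450],2.4);B=f(sd[150:250,260:360],3);D=f(c[160:280,260:360],2.5)
for I,x,y in((A,0,0),(B,490,0),(D,490,300)):C[y:y+I.shape[0],x:x+I.shape[1]]=I
cv2.imwrite("pics/c3.png",C);cv2.imwrite("pics/w3.png",im)
p=[.5297,.132,.1597];k=CP["wrist"]
for a in(.2,.27):
  for z in(121,158.5,166):
    P=w(p,[rim(a,z)]);u=cv2.projectPoints(P,cv2.Rodrigues(M[:3,:3])[0],M[:3,3],k["intrinsics"],k["dist"])[0][0,0]
    print(a,z,((u-[250,130])*2.4).round(),((proj("side",P)[0]-[260,150])*3+[490,0]).round(),((proj("scene",P)[0]-[260,160])*2.5+[490,300]).round())
E
```

```text
clock: 19.6
position: [0.4853, 0.0736, 0.201]
ee_rot: [0.0, 0.141, 0.99, 0.0]
contact_force: [0.2, 0.5, -0.2]
width: 0.0857
gripper_force: 0.0
0.2 121 [180. 194.] [588. 139.] [662. 426.]
0.2 158.5 [180. 244.] [587.  97.] [662. 389.]
0.2 166 [179. 257.] [587.  89.] [663. 381.]
0.27 121 [189. 192.] [588. 137.] [660. 428.]
0.27 158.5 [190. 242.] [586.  95.] [660. 391.]
0.27 166 [191. 255.] [586.  86.] [661. 383.]
```

View pics/c3.png

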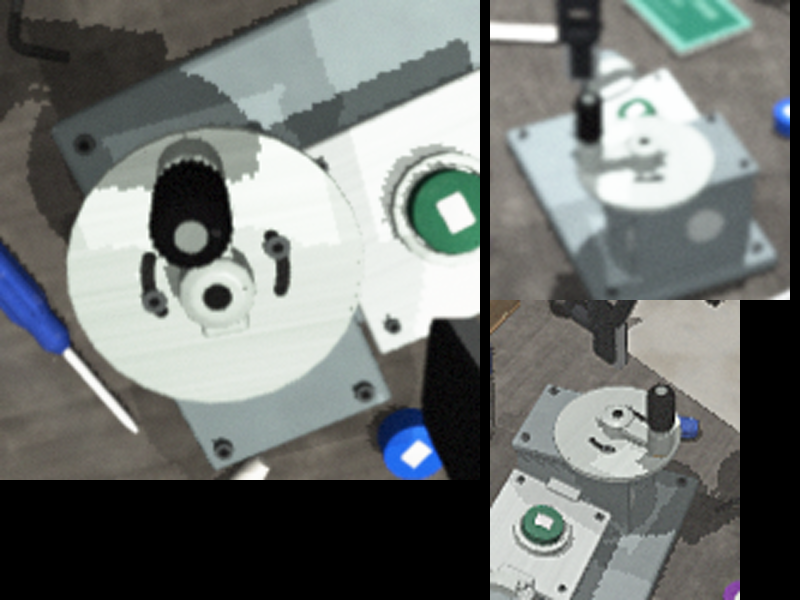

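Knob top at wrist (190,237), side (588,97), scene (660,392): all match the home height (158.5 mm), not riding (166 mm). The knob sits close above the boss, the hole is covered, and the specimen and the bystanders in view look undisturbed.

```bash
python3 -c "
from rig import manip;print(manip.sign_off())"
```

```text
the job is handed in; nothing more can be done
None
```

The job is handed in: I wound the crank about 2.4 turns clockwise to the 15° mark, and all three cameras show the pin fully home. I did not read the drum mark itself.

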